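Pack the last billet into the turner's blank box

TASK

Finish packing the box of turning blanks: slide the three pieces standing loosely in it along until one gap is long enough, then set the long billet down into that gap, lying flat on the box's floor between the walls. Keep the three pieces upright and in the box throughout (slide them, do not lift them out), set the billet down rather than dropping it, and leave the tape roll, the jar and the gouge where they are.

Things in the scene. Friction and masses are not known exactly. Their poses are not given: they have to be found in the camera images.
- box: Open plywood box, fixed to the bench. Inside 72 mm (its x) by 318 mm (its y, the long way), walls 8 mm thick, outside 88 by 334 mm, rim 34 mm above the bench. Origin: centre of its underside, on the bench; inner floor 6 mm above the origin. Pieces stand in it in one row along y and reach above the rim. The four pieces' lengths leave about 14 mm to spare along the row.
- stepped: Stepped turned wooden blank, upright in the box: foot 62 mm diameter and 40 mm high, neck 42 mm diameter above it, 70 mm high in all. Origin: centre of its underside; z along its axis.
- block: Squared wooden block, upright in the box: 60 by 60 mm, 58 mm high. Origin: centre of its underside; x and y square to its faces.
- round: Round wooden cylinder with two dark burnt lines, upright in the box: 62 mm diameter, 64 mm high. Origin: centre of its underside; z along its axis.
- billet: Long squared wooden billet with dark waxed ends, lying on the bench beside the box: 120 mm long (its x), 56 mm wide (its y), 56 mm high, 0.26 kg. Origin: centre of its underside.
- billet_center (a point): Centre of the billet, 28 mm above its underside.
- tape: Bystander: cardboard tape roll lying flat, 100 mm diameter, 48 mm high. Origin: centre of its underside.
- wax_jar: Bystander: amber jar of wax, 68 mm diameter, 85 mm high. Origin: centre of its underside.
- gouge: Bystander: turning gouge lying on the bench between the robot and the box, dark wooden handle 26 mm thick and flat steel blade, 240 mm long along its x (blade to +x, from -110 to +130 mm). Origin: on its underside.
Mind the look-alikes: they are no part of the job. What is shaped like the stepped but red is not meant. What is shaped like the billet but turquoise is not meant.

How it is judged (in metres and radians):
At the end, for the whole second after the job is handed in: The three pieces stand upright (within 0.08 rad) on the box floor (within 4 mm) between its walls; the billet lies level (0.06 rad) on the box floor (height within 4.5 mm) between the walls, its length along the box (0.2 rad); all at rest (z of stepped in the frame of box between 0.002 and 0.0095 m and angle between each of stepped, block, round's own z axis and vertical below 0.08 rad and linear speed of each of stepped, block, round, billet below 0.01 m/s and x of stepped in the frame of box between -0.012 and 0.012 m and y of stepped in the frame of box between -0.133 and 0.133 m and z of block in the frame of box between 0.002 and 0.0095 m and x of block in the frame of box between -0.012 and 0.012 m and y of block in the frame of box between -0.133 and 0.133 m and z of round in the frame of box between 0.002 and 0.0095 m and x of round in the frame of box between -0.012 and 0.012 m and y of round in the frame of box between -0.133 and 0.133 m and z of billet_center in the frame of box between 0.03 and 0.0385 m and angle between the x axis of billet and the y axis of box, either way round below 0.2 rad and angle between billet's own x axis and vertical above 1.51 rad and x of billet_center in the frame of box between -0.014 and 0.014 m and y of billet_center in the frame of box between -0.105 and 0.105 m); the robot touches nothing.
It fails at once if a piece in the box is lifted (over 25 mm) (z of any of stepped, block, round in the frame of box above 0.031 m).
It fails at once if a piece in the box is tipped over (over 0.6 rad) (angle between any of stepped, block, round's own z axis and vertical above 0.6 rad).
It fails at once if the billet is let go more than 40 mm above where it lies (height (world z) of billet_center above 0.075 m and contact force between the fingers and billet below 0.05 N).
It fails at once if the tape roll, the jar or the gouge is moved more than 30 mm (distance of any of tape, wax_jar, gouge from where it was at the start of the episode above 0.03 m).
It also fails if it takes over 56 s, if anything falls off the work surface, if the arm or the gripper's body presses on something with over 40 N, if the wrist force passes 120 N, or if a joint passes its speed limit or range.

ROBOT

A 6-joint arm with a two-finger parallel gripper is mounted at the origin on the work surface. World frame = base frame: x ahead of the robot, y to its left, z up, the work surface at z = 0. Lengths are in mm, angles in rad, forces in N, time in s.
With the tool pointing down it reaches from about 275 to 850 mm from the base axis. Payload 5.2 kg.
Tool frame: the origin (TCP) lies midway between the tips of the shut fingers; the grasp point (between the pads) lies 19 mm behind it; z points along the fingers, y is the line along which they close (so a half turn about z gives the same grasp; the last joint's range is limited). The gripper opens to 85 mm and grips with 20 to 120 N. Pads are 22 mm wide; open, the fingers measure 114 mm over their backs; the gripper's body (76 mm by 85 mm) begins 54 mm behind the grasp point. The pads swing forward as they close: fully open they stand 13 mm farther back than shut.
Start: joints at [1.098, 0.259, 1.535, -0, 1.348, -0.203], TCP at [146.574, 530.114, 231.31] pointing down, gripper open.
Joint ranges: [-3.14, 3.14], [-0.91, 2.08], [0.19, 2.58], [-1.22, 4.36], [0.22, 2.71], [-3.12, 3.12]. Speed limits (rad/s): [2.57, 2.57, 3.14, 3.14, 3.14, 3.14].

INTERFACE

Orientations are given as a unit quaternion [w, x, y, z].
In Python, from bench import telemetry, read_camera, order, cut_out, landmark_of gives the robot as it stands.
- The arm moves only by the tool play_rows, never from a script. Its argument "steps" is a list that holds one entry, the list of rows, each a list of 6 numbers: the shift along the tool's x, y, z in units of 0.03 m (1.0 is 0.03 m), then the turn, a rotation vector about the tool's x, y, z in units of 0.12 rad (1.0 is 0.12 rad). A call has 1 to 12 rows; each row shifts and turns the commanded pose from where the row before left it, along the tool's axes as they then stand; what a row does not reach is not made up. A row lasts 1/12 s, in which the tool goes at most 41.7 mm and 7.16 degrees, less where a joint would pass 70% of its speed; a pose out of reach is approached as far as the arm can. A call with a number of a shift or a turn outside -1 to 1 is refused whole. A call with a gripper value outside its range is refused whole. "grip" is the gripper command: -1 is shut, 1 is fully open, values between are in proportion, set as the call begins (left out, the last holds). The fingers move at their own pace and stop on an object; "grip_force" is the grip in N (left out, the last holds). Time passes only in rows, so rows that do not move let the fingers close. It gives the time, the measured TCP pose, the force, the opening and the grip force at its end, in the units of the state.
- telemetry.get_state(): the state, without advancing time (a new reading comes with each control period).
- read_camera(name): name is "scene" or "top"; returns a dict with "color" (480x640x3 uint8, red, green, blue), "range_z" (480x640 float32, mm along the optical axis (not along the pixel's ray), 0 where there is no reading), "fx", "fy", "cx", "cy" (pixels), "xyz" and "orientation" of the camera in the world. Camera axes: x right, y down, z forward; pixel columns grow to the right and rows downward; lengths in mm; the calibration is good to about 2 mm. A picture is of the moment at which its call begins.
- order.finish_job(): hands the job in; it is judged then, once.
Trained networks look in a picture, given as the dict that the camera call returned (one of the last four; its "shot" number tells which), for a name from the list of things; names that differ only in an ending like _2 or _b are one class to them, and where a whole thing is asked for, a point or a joint stands for the part that bears it (a point fixed in the world has none). Each returns a list of dicts, best first, with "confidence" (0 to 1); they miss things now and then, are a little off and sometimes report something else, mostly with a low value. They report only what shows in the picture. A call takes as long as a camera call. They do not tell look-alikes from the thing itself.
- cut_out(picture, target): "region" (480x640 bool, what is visible of it) and "bbox" ([left, top, right, bottom] in pixels, round what is visible of it).
- landmark_of(picture, target): "uv" ([column, row] in pixels: a listed point, or the origin of a listed thing).
The state is a dict: "time": time; "q": joint angles; "joint_velocities": joint speeds; "joint_efforts": joint torques, N m; "tool_pos": TCP position; "eef_rot": TCP orientation; "wrist_force": force on the tool from outside, world axes, zero at the start; "wrist_torque": the same for the moment, N m; "width": finger opening in mm; "finger_force": force on a finger pad.
Only numpy, scipy, OpenCV 4.12 (cv2) and the standard library are available. Lean on these libraries where they do the work, as an engineer would, in place of code of your own. Each camera call takes 0.05 s, during which the arm holds its last target. There are 200 camera calls.

## Working session

There is one attempt and no reset: what is moved stays moved. The work goes in short steps, Python scripts to look and compute and a tool call to move; the robot and the scene stay as the last step left them, time stands still between calls to the robot, and variables do not carry over. Pictures are saved under pics/ and viewed, at most 10 in all, crops included, and the job is handed in when it is done.

Besides the shell and the picture viewer there is one more tool, called after ">>>" by a JSON object that holds its "method" and its "body", one argument or row to a line. play_rows: Moves the arm, as the interface text tells. Shifts and turns lie within -1 to 1; 1 stands for 0.03 m of shift or 0.12 rad of turn. Its arguments: {"type":"object","properties":{"steps":{"type":"array"},"grip":{"type":"number"},"grip_force":{"type":"number"}},"required":["steps"]}

```bash
mkdir -p pics; cat > h.py <<'E'
import numpy as np, cv2
from scipy.spatial.transform import Rotation as R
from bench import telemetry, read_camera, order, cut_out, landmark_of
def cloud(p):
    z=p["range_z"]; v,u=np.mgrid[:480,:640]
    c=np.stack([(u-p["cx"])/p["fx"]*z,(v-p["cy"])/p["fy"]*z,z],-1)
    q=p["orientation"]; r=R.from_quat([q[1],q[2],q[3],q[0]])
    w=(c.reshape(-1,3)@r.as_matrix().T+np.array(p["xyz"])).reshape(480,640,3)
    w[z<=0]=np.nan
    return w
def save(p,n,crop=None,s=1):
    im=p["color"][...,::-1]
    if crop: l,t,r,b=crop; im=im[t:b,l:r]
    cv2.imwrite("pics/"+n,cv2.resize(im,None,fx=s,fy=s))
E
python3 - <<'E'
from h import *
for n in ("top","scene"):
    p=read_camera(n); save(p,n+"0.png"); w=cloud(p)
    print(n,np.round(p["xyz"]),np.round(p["orientation"],3),p["fx"])
    for t in ["box","stepped","block","round","billet","tape","wax_jar","gouge"]:
        for d in cut_out(p,t)[:3]:
            if d["confidence"]<.2: continue
            m=d["region"]; q=w[m]; q=q[~np.isnan(q[:,0])]
            if len(q)<10: continue
            zt=np.percentile(q[:,2],95); tp=q[q[:,2]>zt-6]
            rc=cv2.minAreaRect(tp[:,:2].astype(np.float32))
            print(t,round(d["confidence"],2),d["bbox"],"ztop",round(zt),"rect",np.round(rc[0],1),np.round(rc[1],1),round(rc[2],1),"rgb",p["color"][m].mean(0).round())
s=telemetry.get_state(); print({k:np.round(v,3) for k,v in s.items()})
E
```

```text
top [ 336.   14. 1263.] [-0.052  0.713 -0.696  0.068] 617.7072379539264
box 0.72 [198.8, 210.5, 369.0, 272.8] ztop 37 rect [553.3  80. ] [ 89.7 334.2] 7.2 rgb [224. 213. 161.]
stepped 0.81 [278.2, 222.7, 311.9, 253.0] ztop 79 rect [554.9  59.8] [40.3 39.3] 1.1 rgb [180. 116.  75.]
stepped 0.69 [292.8, 151.5, 323.8, 184.0] ztop 73 rect [707.4  31.7] [39.4 41. ] 76.9 rgb [198.  62.  57.]
block 0.55 [310.2, 214.6, 340.9, 249.5] ztop 67 rect [564.9  -5.1] [59.6 59.5] 7.2 rgb [226. 201. 142.]
round 0.83 [216.9, 223.6, 250.6, 262.7] ztop 74 rect [542.6 180.8] [60.6 58.6] 4.1 rgb [223. 196. 137.]
billet 0.83 [401.6, 311.7, 470.0, 348.5] ztop 60 rect [ 372.2 -225.7] [ 55.3 120.4] 10.9 rgb [101. 220. 205.]
billet 0.71 [439.8, 239.9, 507.5, 283.6] ztop 60 rect [ 510.9 -301.5] [120.8  56.7] 78.4 rgb [199. 173. 121.]
tape 0.9 [158.4, 293.5, 208.6, 347.1] ztop 51 rect [381.9 270.4] [97.1 97.7] 24.9 rgb [181. 136.  94.]
wax_jar 0.92 [462.4, 143.6, 504.4, 183.6] ztop 88 rect [ 709.5 -322.7] [57.6 58.2] 41.7 rgb [185. 166. 153.]
gouge 0.63 [241.9, 290.7, 358.9, 320.9] ztop 29 rect [416.9  28.5] [200
[... 1432 characters left out ...]
] ztop 28 rect [414.6   0.5] [144.6  26.6] 80.7 rgb [110.  75.  46.]
gouge 0.79 [248.0, 179.0, 349.6, 227.3] ztop 28 rect [414.    0.6] [144.7  27.6] 81.0 rgb [111.  76.  48.]
{'time': np.float64(0.9), 'q': array([ 1.098,  0.259,  1.535,  0.   ,  1.348, -0.203]), 'joint_velocities': array([-0.002, -0.001,  0.002, -0.   ,  0.001, -0.002]), 'joint_efforts': array([ 0.000e+00, -4.459e+01, -2.909e+01, -0.000e+00,  1.000e-03,
        0.000e+00]), 'tool_pos': array([146.582, 530.123, 231.331]), 'eef_rot': array([0.   , 0.135, 0.991, 0.   ]), 'wrist_force': array([ 0.035, -0.09 , -0.159]), 'wrist_torque': array([-0.032,  0.01 , -0.021]), 'finger_force': np.float64(0.0), 'width': np.float64(85.622)}
```

```bash
python3 - <<'E'
from h import *
import cv2
im=cv2.imread("pics/top0.png")[130:360,150:520]; cv2.imwrite("pics/crop0.png",cv2.resize(im,None,fx=2.1,fy=2.1,interpolation=cv2.INTER_CUBIC))
E
cat >> h.py <<'E'
def go(x,y,z,yang):
    """print tool-frame shift (units) and turn about tool z to reach TCP target with tool y at yang deg (world)"""
    s=telemetry.get_state(); q=s["eef_rot"]; r=R.from_quat([q[1],q[2],q[3],q[0]])
    d=r.inv().apply(np.array([x,y,z])-s["tool_pos"])/30
    m=r.as_matrix(); cur=np.degrees(np.arctan2(m[1,1],m[0,1]))
    da=(yang-cur+180)%360-180
    T=R.from_matrix(np.stack([[np.cos(a:=np.radians(yang-90+180)),np.sin(a),0],[np.cos(b:=np.radians(yang)),np.sin(b),0],[0,0,-1]],1))
    print("t",s["time"],"pos",np.round(s["tool_pos"],1),"tool y deg",round(cur,1),"shift units",np.round(d,2),"turn rv units",np.round((r.inv()*T).as_rotvec()/.12,2),"F",np.round(s["wrist_force"],1))
E
python3 - <<'E'
from h import *
b=np.radians(97.3); g=np.array([553,80.7])+40*np.array([np.cos(b),np.sin(b)]); print(g)
go(g[0],g[1],231,7.3)
E
```

```text
[547.91741566 120.3757777 ]
t 0.9 pos [146.6 530.1 231.3] tool y deg 74.5 shift units [-1.653e+01 -9.600e+00  1.000e-02] turn rv units [ 0.   -0.    9.78] F [ 0.  -0.1 -0.2]
```

View pics/crop0.png

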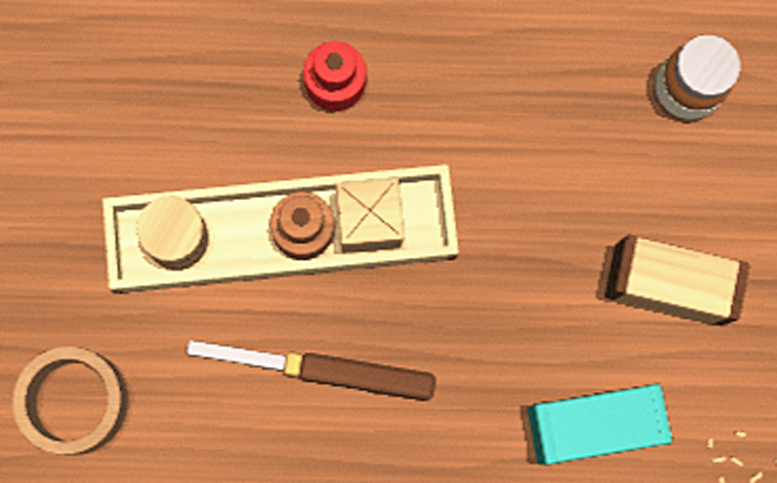

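Billet candidates in the top view are the wooden piece with dark ends at about (474,262), which I want, and the turquoise one at (436,330), which I don't. Stepped candidates are the brown one in the box at (295,238), which I want, and the red one at (308,168), which I don't. The crop confirms both choices.

>>> {"method": "play_rows", "body": {
  "steps": [
    [[-0.69, -0.4, 0, 0, 0, 0], [-0.69, -0.4, 0, 0, 0, 0], [-0.69, -0.4, 0, 0, 0, 0], [-0.69, -0.4, 0, 0, 0, 0], [-0.69, -0.4, 0, 0, 0, 0], [-0.69, -0.4, 0, 0, 0, 0], [-0.69, -0.4, 0, 0, 0, 0], [-0.69, -0.4, 0, 0, 0, 0], [-0.69, -0.4, 0, 0, 0, 0], [-0.69, -0.4, 0, 0, 0, 0], [-0.69, -0.4, 0, 0, 0, 0], [-0.69, -0.4, 0, 0, 0, 0]]
  ],
  "grip": -1
}}

```text
time: 1.9
tool_pos: [348.3, 324.2, 231.5]
eef_rot: [0.0, 0.134, 0.991, 0.0]
wrist_force: [0.7, 1.2, 0.6]
width: -0.1
finger_force: 0.0
```

>>> {"method": "play_rows", "body": {
  "steps": [
    [[-0.69, -0.4, 0, 0, 0, 0], [-0.69, -0.4, 0, 0, 0, 0], [-0.69, -0.4, 0, 0, 0, 0], [-0.69, -0.4, 0, 0, 0, 0], [-0.69, -0.4, 0, 0, 0, 0], [-0.69, -0.4, 0, 0, 0, 0], [-0.69, -0.4, 0, 0, 0, 0], [-0.69, -0.4, 0, 0, 0, 0], [-0.69, -0.4, 0, 0, 0, 0], [-0.69, -0.4, 0, 0, 0, 0], [-0.69, -0.4, 0, 0, 0, 0], [-0.69, -0.4, 0, 0, 0, 0]]
  ]
}}

```text
time: 2.9
tool_pos: [549.4, 119.1, 231.4]
eef_rot: [0.0, 0.135, 0.991, 0.0]
wrist_force: [0.6, -0.0, -0.3]
width: -0.0
finger_force: 0.0
```

>>> {"method": "play_rows", "body": {
  "steps": [
    [[0, 0, 0, 0, 0, 0.9], [0, 0, 0, 0, 0, 0.9], [0, 0, 0, 0, 0, 0.9], [0, 0, 0, 0, 0, 0.9], [0, 0, 0, 0, 0, 0.9], [0, 0, 0, 0, 0, 0.9], [0, 0, 0, 0, 0, 0.9], [0, 0, 0, 0, 0, 0.9], [0, 0, 0, 0, 0, 0.9], [0, 0, 0, 0, 0, 0.9], [0, 0, 0, 0, 0, 0.78], [0, 0, 0, 0, 0, 0]]
  ]
}}

```text
time: 3.9
tool_pos: [548.7, 120.1, 231.3]
eef_rot: [0.0, 0.662, 0.75, -0.0]
wrist_force: [0.2, 0.1, -0.0]
width: -0.3
finger_force: 0.0
```

```bash
python3 - <<'E'
from h import *
go(547.9,120.4,100,7.3)
E
```

```text
t 3.9 pos [548.7 120.1 231.3] tool y deg 7.1 shift units [ 0.01 -0.02  4.38] turn rv units [ 0.    0.   -0.03] F [ 0.2  0.1 -0. ]
```

>>> {"method": "play_rows", "body": {
  "steps": [
    [[0, 0, 0.7, 0, 0, 0], [0, 0, 0.7, 0, 0, 0], [0, 0, 0.7, 0, 0, 0], [0, 0, 0.7, 0, 0, 0], [0, 0, 0.7, 0, 0, 0], [0, 0, 0.7, 0, 0, 0], [0, 0, 0.7, 0, 0, 0], [0, 0, 0.7, 0, 0, 0], [0, 0, 0.7, 0, 0, 0], [0, 0, 0.5, 0, 0, 0], [0, 0, 0.3, 0, 0, 0], [0, 0, 0, 0, 0, 0]]
  ]
}}

```text
time: 4.9
tool_pos: [547.2, 120.0, 16.3]
eef_rot: [-0.001, 0.66, 0.751, -0.001]
wrist_force: [-0.1, -0.3, -0.2]
width: 0.2
finger_force: 0.0
```

>>> {"method": "play_rows", "body": {
  "steps": [
    [[0.12, 0, 0, 0, 0, 0], [0.12, 0, 0, 0, 0, 0], [0.12, 0, 0, 0, 0, 0], [0.12, 0, 0, 0, 0, 0], [0.12, 0, 0, 0, 0, 0], [0.12, 0, 0, 0, 0, 0], [0.12, 0, 0, 0, 0, 0], [0.12, 0, 0, 0, 0, 0], [0.12, 0, 0, 0, 0, 0], [0.12, 0, 0, 0, 0, 0], [0.12, 0, 0, 0, 0, 0], [0, 0, 0, 0, 0, 0]]
  ]
}}

```text
time: 5.9
tool_pos: [543.4, 160.1, 18.2]
eef_rot: [-0.0, 0.66, 0.751, 0.0]
wrist_force: [-0.3, -0.6, -0.3]
width: -0.3
finger_force: 0.0
```

>>> {"method": "play_rows", "body": {
  "steps": [
    [[0.06, 0, 0, 0, 0, 0], [0.06, 0, 0, 0, 0, 0], [0.06, 0, 0, 0, 0, 0], [0, 0, 0, 0, 0, 0]]
  ]
}}

```text
time: 6.23
tool_pos: [542.7, 165.0, 18.2]
eef_rot: [-0.0, 0.661, 0.751, -0.0]
wrist_force: [0.1, -0.7, -0.3]
width: 0.2
finger_force: 0.0
```

```bash
cat >> h.py <<'E'
def look(names,cam=("top",)):
    a=np.radians(7.3); ex=np.array([np.cos(a),np.sin(a)]); ey=np.array([-ex[1],ex[0]])
    for n in cam:
        p=read_camera(n); w=cloud(p)
        for t in names:
            for d in cut_out(p,t)[:2]:
                q=w[d["region"]]; q=q[~np.isnan(q[:,0])]
                if d["confidence"]<.3 or len(q)<10: continue
                zt=np.percentile(q[:,2],95); tp=q[q[:,2]>zt-6]
                rc=cv2.minAreaRect(tp[:,:2].astype(np.float32)); dd=np.array(rc[0])-[553,80.7]
                print(n,t,round(d["confidence"],2),"z",round(zt,1),"xy",np.round(rc[0],1),"box xs",np.round([dd@ex,dd@ey],1),np.round(rc[1],1),round(rc[2],1))
    return p
E
python3 - <<'E'
from h import *
p=look(["round","stepped","block"],("scene","top")); go(547.9,120.4,18,7.3)
save(p,"top1.png",(180,180,400,300),3)
E
```

```text
scene round 0.47 z 72.1 xy [556.7 206.8] box xs [ 19.7 124.6] [24.8 77.7] 24.6
scene stepped 0.85 z 77.2 xy [556.8  60.6] box xs [  1.2 -20.4] [38.1 40. ] 21.7
scene stepped 0.62 z 71.0 xy [707.9  32.5] box xs [147.5 -67.5] [40.9 38.6] 6.5
scene block 0.66 z 65.7 xy [565.5  -4.8] box xs [  1.6 -86.4] [60.9 59.3] 5.0
top round 0.83 z 73.8 xy [522.3 213.8] box xs [-13.5 135.9] [64.6 26.8] 51.7
top stepped 0.89 z 72.3 xy [707.3  32.1] box xs [146.9 -67.8] [39.8 40.7] 74.0
top stepped 0.74 z 78.5 xy [555.1  59.7] box xs [ -0.6 -21.1] [40.  39.1] 1.6
top block 0.94 z 67.5 xy [564.4  -5. ] box xs [  0.4 -86.5] [58.9 59.7] 7.9
top block 0.55 z 74.0 xy [516.2 206.4] box xs [-20.5 129.4] [79.9 28.2] 53.9
t 6.6333 pos [542.9 164.7  18.3] tool y deg 7.3 shift units [-1.49 -0.02  0.01] turn rv units [-0. -0. -0.] F [-0.4 -1.  -0.6]
```

View pics/top1.png

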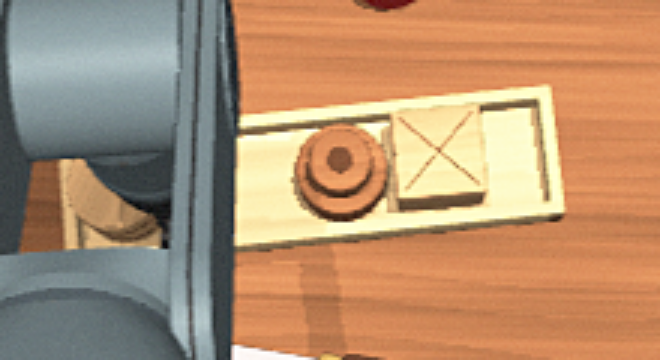

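The arm hides most of the round (crop left, about (110,200)). The stepped (340,165) and block (440,155) haven't moved. I'll push on until the wall stops it.

>>> {"method": "play_rows", "body": {
  "steps": [
    [[0.05, 0, 0, 0, 0, 0], [0.05, 0, 0, 0, 0, 0], [0, 0, 0, 0, 0, 0]]
  ]
}}

```text
time: 6.88
tool_pos: [543.0, 166.7, 18.5]
eef_rot: [0.001, 0.66, 0.751, -0.0]
wrist_force: [1.2, -6.1, 0.1]
width: 0.2
finger_force: 1.4
```

>>> {"method": "play_rows", "body": {
  "steps": [
    [[0.04, 0, 0, 0, 0, 0], [0.04, 0, 0, 0, 0, 0], [0, 0, 0, 0, 0, 0]]
  ]
}}

```text
time: 7.13
tool_pos: [543.5, 167.1, 18.9]
eef_rot: [0.002, 0.66, 0.751, -0.001]
wrist_force: [3.0, -13.9, 1.9]
width: -0.2
finger_force: 3.8
```

>>> {"method": "play_rows", "body": {
  "steps": [
    [[-0.3, 0, 0, 0, 0, 0], [-0.3, 0, 0, 0, 0, 0], [-0.3, 0, 0, 0, 0, 0], [-0.3, 0, 0, 0, 0, 0], [-0.3, 0, 0, 0, 0, 0], [-0.3, 0, 0, 0, 0, 0], [-0.12, 0, 0, 0, 0, 0], [-0.12, 0, 0, 0, 0, 0], [-0.12, 0, 0, 0, 0, 0], [-0.12, 0, 0, 0, 0, 0], [-0.12, 0, 0, 0, 0, 0], [-0.12, 0, 0, 0, 0, 0]]
  ]
}}

```text
time: 8.13
tool_pos: [551.8, 95.3, 18.3]
eef_rot: [-0.0, 0.661, 0.751, 0.0]
wrist_force: [-0.4, 1.6, 0.1]
width: 0.0
finger_force: 0.9
```

>>> {"method": "play_rows", "body": {
  "steps": [
    [[-0.12, 0, 0, 0, 0, 0], [-0.12, 0, 0, 0, 0, 0], [-0.12, 0, 0, 0, 0, 0], [-0.12, 0, 0, 0, 0, 0], [-0.12, 0, 0, 0, 0, 0], [-0.12, 0, 0, 0, 0, 0], [-0.12, 0, 0, 0, 0, 0], [0, 0, 0, 0, 0, 0]]
  ]
}}

```text
time: 8.8
tool_pos: [555.2, 69.2, 18.3]
eef_rot: [0.0, 0.661, 0.751, -0.0]
wrist_force: [0.1, 0.6, 0.4]
width: 0.1
finger_force: 0.0
```

```bash
python3 - <<'E'
from h import *
p=look(["round","stepped","block"],("scene","top")); go(556.3,54.9,18,7.3)
E
```

```text
scene round 0.65 z 71.6 xy [537.  206.4] box xs [1.000e-01 1.267e+02] [58.8 63.6] 47.2
scene stepped 0.7 z 77.7 xy [558.6  26.5] box xs [ -1.3 -54.4] [40.  38.5] 7.2
scene stepped 0.56 z 71.0 xy [708.6  33.5] box xs [148.3 -66.6] [39.3 40.8] 14.5
scene block 0.77 z 65.6 xy [569.6 -33.1] box xs [   2. -115.] [60.2 61.1] 12.0
top round 0.68 z 75.7 xy [503.1 184.1] box xs [-36.4 108.9] [139.9  50.5] 38.8
top stepped 0.95 z 72.9 xy [707.7  32.2] box xs [147.3 -67.7] [39.4 39.5] 31.8
top stepped 0.56 z 370.9 xy [498.8  13. ] box xs [-62.4 -60.3] [ 1.  28.5] 82.1
top block 0.68 z 67.5 xy [568.7 -34. ] box xs [   1.  -115.7] [60.3 59.3] 12.0
t 9.2 pos [555.   70.2  18.3] tool y deg 7.3 shift units [-0.51 -0.02  0.01] turn rv units [-0.  0.  0.] F [0.1 0.  0.6]
```

>>> {"method": "play_rows", "body": {
  "steps": [
    [[-0.08, 0, 0, 0, 0, 0], [-0.08, 0, 0, 0, 0, 0], [-0.08, 0, 0, 0, 0, 0], [-0.08, 0, 0, 0, 0, 0], [-0.08, 0, 0, 0, 0, 0], [-0.04, 0, 0, 0, 0, 0], [0, 0, 0, 0, 0, 0]]
  ]
}}

```text
time: 9.78
tool_pos: [556.7, 56.8, 18.3]
eef_rot: [-0.0, 0.661, 0.751, -0.0]
wrist_force: [-0.2, 1.4, 1.6]
width: 0.1
finger_force: 0.8
```

>>> {"method": "play_rows", "body": {
  "steps": [
    [[-0.05, 0, 0, 0, 0, 0], [-0.05, 0, 0, 0, 0, 0], [0, 0, 0, 0, 0, 0]]
  ]
}}

```text
time: 10.03
tool_pos: [556.6, 55.5, 18.3]
eef_rot: [-0.001, 0.661, 0.75, 0.001]
wrist_force: [-1.6, 9.2, 0.7]
width: -0.4
finger_force: 4.5
```

>>> {"method": "play_rows", "body": {
  "steps": [
    [[0.3, 0, 0, 0, 0, 0], [0, 0, -0.6, 0, 0, 0], [0, 0, -0.8, 0, 0, 0], [0, 0, -0.8, 0, 0, 0], [0, 0, -0.8, 0, 0, 0], [0, 0, -0.8, 0, 0, 0], [0, 0, -0.8, 0, 0, 0], [0, 0, -0.6, 0, 0, 0], [0, 0, 0, 0, 0, 0]]
  ]
}}

```text
time: 10.78
tool_pos: [558.6, 62.6, 178.8]
eef_rot: [0.004, 0.661, 0.751, 0.002]
wrist_force: [1.0, 0.6, -0.3]
width: 0.1
finger_force: 0.0
```

```bash
python3 - <<'E'
from h import *
p=look(["billet"],("scene","top")); go(511.3,-301,180,-12)
E
```

```text
scene billet 0.78 z 57.7 xy [ 511.8 -301. ] box xs [ -89.3 -373.3] [120.1  58.1] 78.1
scene billet 0.56 z 57.9 xy [ 372.1 -225.3] box xs [-218.4 -280.5] [ 58.4 120. ] 11.1
top billet 0.96 z 59.8 xy [ 510.7 -301.8] box xs [ -90.6 -374. ] [120.5  56.7] 77.8
top billet 0.62 z 59.7 xy [ 371.9 -225.7] box xs [-218.6 -280.9] [ 55.8 119.8] 10.8
t 10.9833 pos [555.2  62.9 173. ] tool y deg 7.3 shift units [-11.85  -2.99  -0.23] turn rv units [-0.02  0.    2.81] F [-0.6  0.3 -0.2]
```

>>> {"method": "play_rows", "body": {
  "steps": [
    [[-0.79, -0.2, 0, 0, 0, 0], [-0.79, -0.2, 0, 0, 0, 0], [-0.79, -0.2, 0, 0, 0, 0], [-0.79, -0.2, 0, 0, 0, 0], [-0.79, -0.2, 0, 0, 0, 0], [-0.79, -0.2, 0, 0, 0, 0], [-0.79, -0.2, 0, 0, 0, 0], [-0.79, -0.2, 0, 0, 0, 0], [-0.79, -0.2, 0, 0, 0, 0], [-0.79, -0.2, 0, 0, 0, 0], [-0.79, -0.2, 0, 0, 0, 0], [-0.79, -0.2, 0, 0, 0, 0]]
  ],
  "grip": 1
}}

```text
time: 11.98
tool_pos: [519.5, -229.0, 172.4]
eef_rot: [-0.002, 0.661, 0.751, -0.0]
wrist_force: [-0.1, -0.3, -0.0]
width: 85.2
finger_force: 0.0
```

>>> {"method": "play_rows", "body": {
  "steps": [
    [[-0.79, -0.2, 0, 0, 0, 0], [-0.79, -0.2, 0, 0, 0, 0], [-0.79, -0.2, 0, 0, 0, 0], [0, 0, 0, 0, 0, 0.7], [0, 0, 0, 0, 0, 0.7], [0, 0, 0, 0, 0, 0.7], [0, 0, 0, 0, 0, 0.7], [0, 0, 0, 0, 0, 0], [0, 0, 0, 0, 0, 0]]
  ]
}}

```text
time: 12.73
tool_pos: [511.2, -300.7, 172.8]
eef_rot: [-0.001, 0.776, 0.631, -0.0]
wrist_force: [-0.5, -0.3, 0.4]
width: 85.4
finger_force: 0.0
```

```bash
python3 - <<'E'
from h import *
go(511.3,-301.2,34,-12)
p=read_camera("scene"); save(p,"s2.png",(100,180,340,360),3)
E
```

```text
t 12.7333 pos [ 511.2 -300.7  172.8] tool y deg -11.8 shift units [-0.02  0.02  4.63] turn rv units [-0.02 -0.01  0.03] F [-0.5 -0.3  0.4]
```

View pics/s2.png

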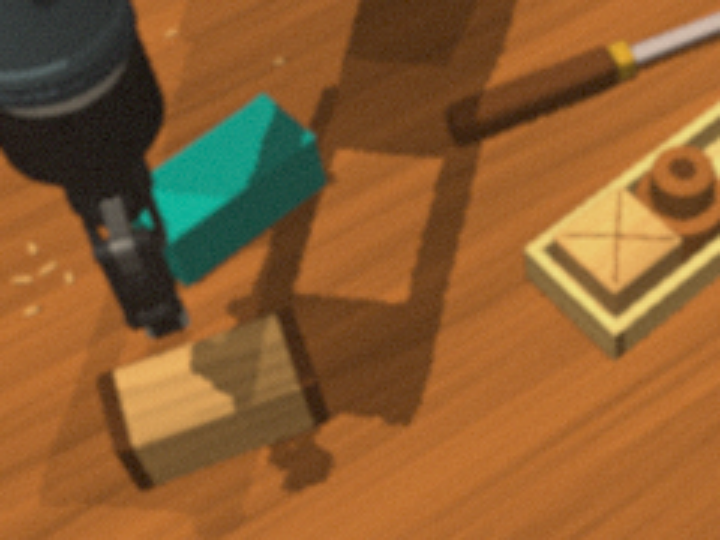

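The gripper (crop about (150,320)) hangs above the wooden billet (about (210,400)). I'm going down to take it.

>>> {"method": "play_rows", "body": {
  "steps": [
    [[0, 0, 0.6, 0, 0, 0], [0, 0, 0.6, 0, 0, 0], [0, 0, 0.6, 0, 0, 0], [0, 0, 0.6, 0, 0, 0], [0, 0, 0.6, 0, 0, 0], [0, 0, 0.6, 0, 0, 0], [0, 0, 0.4, 0, 0, 0], [0, 0, 0.4, 0, 0, 0], [0, 0, 0.3, 0, 0, 0], [0, 0, 0.06, 0, 0, 0], [0, 0, 0, 0, 0, 0]]
  ]
}}

```text
time: 13.7
tool_pos: [511.6, -300.8, 30.9]
eef_rot: [-0.001, 0.777, 0.63, -0.0]
wrist_force: [-0.1, 0.1, -0.1]
width: 85.7
finger_force: 0.0
```

>>> {"method": "play_rows", "body": {
  "steps": [
    [[0, 0, 0, 0, 0, 0], [0, 0, 0, 0, 0, 0], [0, 0, 0, 0, 0, 0], [0, 0, 0, 0, 0, 0], [0, 0, 0, 0, 0, 0], [0, 0, 0, 0, 0, 0], [0, 0, 0, 0, 0, 0], [0, 0, 0, 0, 0, 0]]
  ],
  "grip": -1,
  "grip_force": 50
}}

```text
time: 14.37
tool_pos: [512.6, -301.7, 32.8]
eef_rot: [0.001, 0.777, 0.63, 0.0]
wrist_force: [0.4, 0.5, 6.2]
width: 55.0
finger_force: 55.2
```

>>> {"method": "play_rows", "body": {
  "steps": [
    [[0, 0, -0.2, 0, 0, 0], [0, 0, -0.4, 0, 0, 0], [0, 0, -0.6, 0, 0, 0], [0, 0, -0.6, 0, 0, 0], [0, 0, -0.6, 0, 0, 0], [0, 0, -0.6, 0, 0, 0], [0, 0, -0.6, 0, 0, 0], [0, 0, -0.4, 0, 0, 0], [0, 0, -0.3, 0, 0, 0], [0, 0, 0, 0, 0, 0], [0, 0, 0, 0, 0, 0]]
  ]
}}

```text
time: 15.28
tool_pos: [511.8, -301.0, 160.8]
eef_rot: [0.0, 0.777, 0.63, 0.0]
wrist_force: [0.1, 0.6, -2.9]
width: 55.2
finger_force: 54.4
```

```bash
python3 - <<'E'
from h import *
p=look(["billet"],("top","scene")); save(p,"s3.png",(80,130,320,310),3)
b=np.radians(97.3); g=np.array([553,80.7])+30*np.array([np.cos(b),np.sin(b)]); print(g)
go(g[0],g[1],160,7.3)
E
```

```text
top billet 0.79 z 187.3 xy [ 509.4 -269.6] box xs [ -87.8 -341.9] [ 80.9 175.9] 2.2
top billet 0.46 z 59.5 xy [ 365.8 -146.4] box xs [-214.5 -201.5] [ 26.1 110.1] 24.2
scene billet 0.97 z 58.1 xy [ 435.5 -221.5] box xs [-154.9 -284.9] [107.2 212.6] 83.4
scene billet 0.58 z 184.0 xy [ 527.6 -303.9] box xs [ -74.1 -378.2] [120.4  92.8] 77.7
[549.18806174 110.45683328]
t 15.4833 pos [ 511.2 -300.6  159.3] tool y deg -12.0 shift units [13.67 -1.6  -0.  ] turn rv units [-0.02 -0.01 -2.8 ] F [-0.2 -0.7 -2.2]
```

View pics/s3.png

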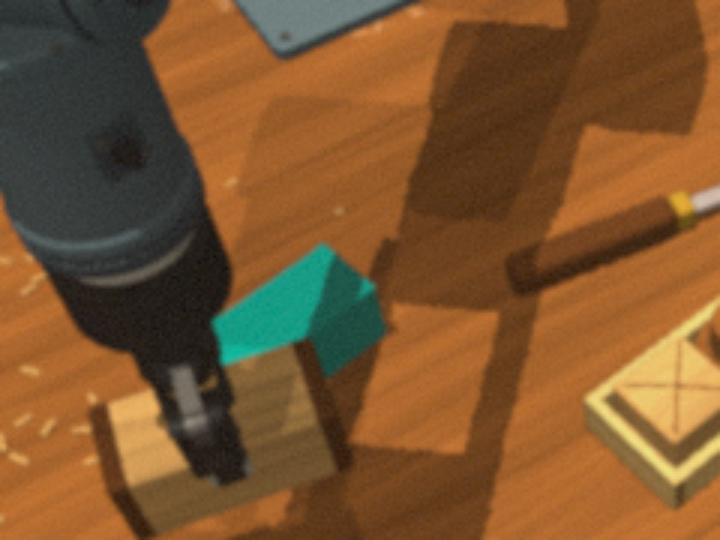

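The billet is held level at its middle (crop about (220,440)). I'm carrying it over the gap.

>>> {"method": "play_rows", "body": {
  "steps": [
    [[0.5, -0.06, 0, 0, 0, 0], [0.76, -0.09, 0, 0, 0, 0], [0.76, -0.09, 0, 0, 0, 0], [0.76, -0.09, 0, 0, 0, 0], [0.76, -0.09, 0, 0, 0, 0], [0.76, -0.09, 0, 0, 0, 0], [0.76, -0.09, 0, 0, 0, 0], [0.76, -0.09, 0, 0, 0, 0], [0.76, -0.09, 0, 0, 0, 0], [0.76, -0.09, 0, 0, 0, 0], [0.76, -0.09, 0, 0, 0, 0], [0.76, -0.09, 0, 0, 0, 0]]
  ]
}}

```text
time: 16.48
tool_pos: [535.4, -32.5, 159.9]
eef_rot: [-0.001, 0.777, 0.63, -0.0]
wrist_force: [0.5, 0.3, -2.6]
width: 54.7
finger_force: 54.4
```

>>> {"method": "play_rows", "body": {
  "steps": [
    [[0.76, -0.09, 0, 0, 0, 0], [0.76, -0.09, 0, 0, 0, 0], [0.76, -0.09, 0, 0, 0, 0], [0.76, -0.09, 0, 0, 0, 0], [0.76, -0.09, 0, 0, 0, 0], [0.7, -0.09, 0, 0, 0, 0], [0.3, -0.01, 0, 0, 0, 0], [0, 0, 0, 0, 0, -0.7], [0, 0, 0, 0, 0, -0.7], [0, 0, 0, 0, 0, -0.7], [0, 0, 0, 0, 0, -0.7], [0, 0, 0, 0, 0, 0]]
  ]
}}

```text
time: 17.48
tool_pos: [549.2, 109.9, 160.0]
eef_rot: [-0.0, 0.659, 0.752, -0.0]
wrist_force: [-0.0, -0.5, -2.3]
width: 55.1
finger_force: 54.4
```

```bash
python3 - <<'E'
from h import *
go(549.2,110.5,80,7.3)
p=look(["round","stepped","block","billet"],("top","scene")); save(p,"s4.png",(250,120,460,300),3.3)
E
```

```text
t 17.4833 pos [549.2 109.9 160. ] tool y deg 7.5 shift units [0.02 0.01 2.67] turn rv units [-0.01 -0.    0.03] F [-0.  -0.5 -2.3]
top round 0.63 z 73.5 xy [536.2 206.4] box xs [ -0.7 126.8] [60.1 50.2] 13.2
top round 0.44 z 67.4 xy [574.  -47.1] box xs [   4.6 -129.5] [59.8 59.6] 6.8
top stepped 0.73 z 72.4 xy [706.9  31.8] box xs [146.5 -68.1] [39.6 40.9] 54.3
top stepped 0.58 z 78.5 xy [562.6  13. ] box xs [  0.9 -68.4] [39.7 39.3] 1.2
top block 0.72 z 67.4 xy [574.  -47.1] box xs [   4.6 -129.5] [59.8 59.6] 6.8
top billet 0.96 z 59.8 xy [ 372.  -226.1] box xs [-218.6 -281.3] [ 55.3 121. ] 10.8
top billet 0.92 z 186.2 xy [532.1 106.9] box xs [-17.4  28.6] [ 88.  120.5] 7.4
scene round 0.67 z 71.2 xy [548.3 209.1] box xs [ 11.7 128. ] [37.6 60.6] 14.1
scene stepped 0.89 z 77.2 xy [564.2  14.2] box xs [  2.6 -67.4] [38.4 41.6] 32.1
scene block 0.9 z 65.7 xy [574.9 -46.3] box xs [   5.6 -128.7] [61.1 61.4] 6.9
scene billet 0.77 z 184.9 xy [551.6  83.8] box xs [-1.   3.3] [82.6 92.2] 73.9
scene billet 0.67 z 57.8 xy [ 372.8 -224.7] box xs [-217.6 -280. ] [ 58.7 121.5] 9.8
```

View pics/s4.png

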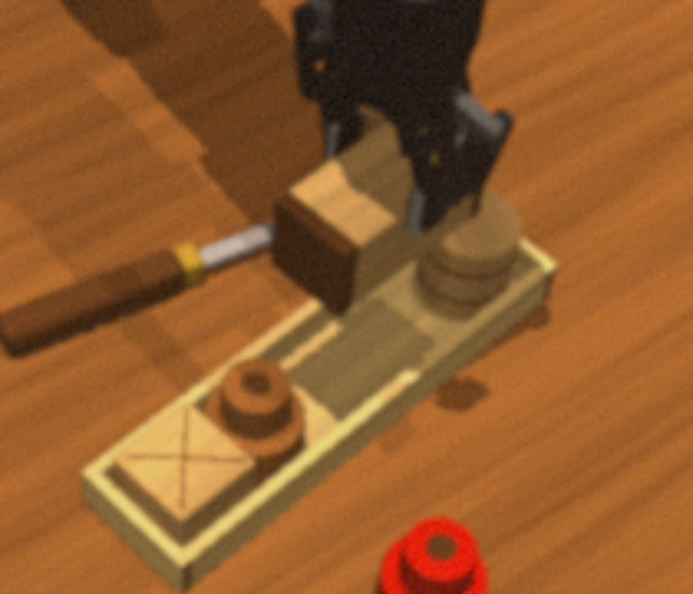

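The gap is clear. Stepped, at (255,410) in the crop, sits against the block at (185,460), the round (470,260) is at the far wall, and the billet hangs over the gap. Lowering.

>>> {"method": "play_rows", "body": {
  "steps": [
    [[0.02, 0, 0.4, 0, 0, 0.03], [0, 0, 0.4, 0, 0, 0], [0, 0, 0.4, 0, 0, 0], [0, 0, 0.3, 0, 0, 0], [0, 0, 0.3, 0, 0, 0], [0, 0, 0.3, 0, 0, 0], [0, 0, 0.3, 0, 0, 0], [0, 0, 0.3, 0, 0, 0], [0, 0, 0.3, 0, 0, 0], [0, 0, 0, 0, 0, 0]]
  ]
}}

```text
time: 18.82
tool_pos: [548.4, 110.3, 68.4]
eef_rot: [-0.001, 0.662, 0.749, -0.001]
wrist_force: [-0.6, 0.5, -2.6]
width: 55.0
finger_force: 54.3
```

>>> {"method": "play_rows", "body": {
  "steps": [
    [[0, 0, 0.12, 0, 0, 0], [0, 0, 0.12, 0, 0, 0], [0, 0, 0.12, 0, 0, 0], [0, 0, 0.12, 0, 0, 0], [0, 0, 0.12, 0, 0, 0], [0, 0, 0.12, 0, 0, 0], [0, 0, 0, 0, 0, 0]]
  ]
}}

```text
time: 19.4
tool_pos: [549.2, 110.4, 48.1]
eef_rot: [-0.0, 0.662, 0.749, -0.0]
wrist_force: [0.2, -0.9, -1.6]
width: 54.8
finger_force: 54.3
```

```bash
python3 - <<'E'
from h import *
go(549.2,110.5,38,7.3)
p=look(["billet","block"],("scene",)); save(p,"s5.png",(250,120,460,300),3.3)
E
```

```text
t 19.4 pos [549.2 110.4  48.1] tool y deg 7.1 shift units [0.   0.   0.34] turn rv units [-0.01 -0.   -0.03] F [ 0.2 -0.9 -1.6]
scene billet 0.8 z 57.9 xy [ 372.5 -224.9] box xs [-217.9 -280.2] [ 58.6 121. ] 11.0
scene billet 0.66 z 73.4 xy [551.8  81. ] box xs [-1.2  0.5] [84.8 89.7] 72.8
scene block 0.63 z 65.9 xy [574.5 -46.2] box xs [   5.2 -128.6] [60.7 60.2] 8.0
```

View pics/s5.png

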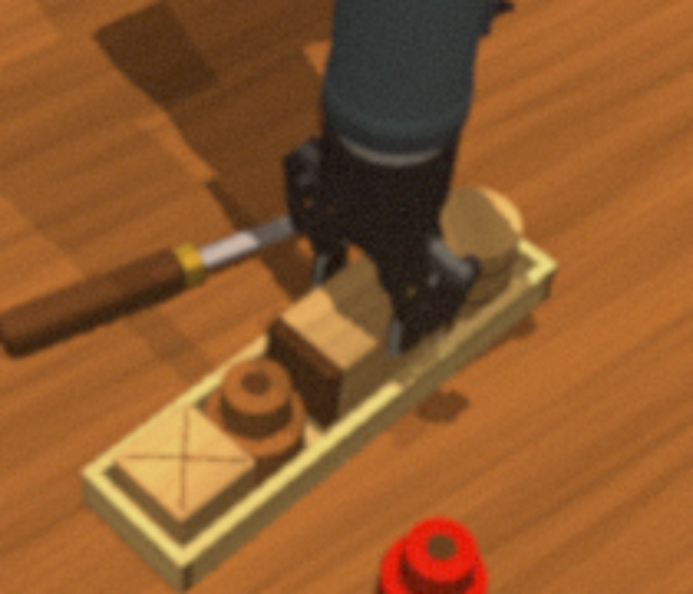

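The billet (crop about (330,340)) is inside the walls and clear of the stepped piece, with about 10 mm left to go.

>>> {"method": "play_rows", "body": {
  "steps": [
    [[0, 0, 0.1, 0, 0, 0], [0, 0, 0.1, 0, 0, 0], [0, 0, 0.05, 0, 0, 0], [0, 0, 0.05, 0, 0, 0], [0, 0, 0, 0, 0, 0]]
  ]
}}

```text
time: 19.97
tool_pos: [549.4, 110.4, 39.5]
eef_rot: [-0.0, 0.662, 0.75, -0.0]
wrist_force: [0.4, 0.1, -2.5]
width: 54.9
finger_force: 54.3
```

>>> {"method": "play_rows", "body": {
  "steps": [
    [[0, 0, 0.04, 0, 0, 0], [0, 0, 0, 0, 0, 0]]
  ]
}}

```text
time: 20.13
tool_pos: [549.8, 110.4, 38.8]
eef_rot: [0.0, 0.662, 0.749, 0.0]
wrist_force: [0.0, 0.2, -1.1]
width: 55.0
finger_force: 54.4
```

>>> {"method": "play_rows", "body": {
  "steps": [
    [[0, 0, 0.04, 0, 0, 0], [0, 0, 0, 0, 0, 0]]
  ]
}}

```text
time: 20.3
tool_pos: [549.8, 110.4, 38.8]
eef_rot: [0.0, 0.662, 0.75, 0.0]
wrist_force: [-4.0, -0.3, 7.6]
width: 54.9
finger_force: 55.5
```

>>> {"method": "play_rows", "body": {
  "steps": [
    [[0, 0, 0.03, 0, 0, 0], [0, 0, 0, 0, 0, 0]]
  ]
}}

```text
time: 20.47
tool_pos: [549.8, 110.4, 38.7]
eef_rot: [0.0, 0.662, 0.75, 0.0]
wrist_force: [-6.1, -0.6, 13.9]
width: 55.0
finger_force: 56.3
```

It's on the floor. Releasing and rising.

>>> {"method": "play_rows", "body": {
  "steps": [
    [[0, 0, -0.06, 0, 0, 0], [0, 0, 0, 0, 0, 0], [0, 0, 0, 0, 0, 0], [0, 0, 0, 0, 0, 0], [0, 0, 0, 0, 0, 0], [0, 0, 0, 0, 0, 0], [0, 0, 0, 0, 0, 0]]
  ],
  "grip": 1
}}

```text
time: 21.05
tool_pos: [549.6, 110.3, 38.2]
eef_rot: [-0.0, 0.662, 0.749, -0.0]
wrist_force: [-0.1, -0.6, 0.4]
width: 86.0
finger_force: 0.0
```

>>> {"method": "play_rows", "body": {
  "steps": [
    [[0, 0, -0.2, 0, 0, 0], [0, 0, -0.5, 0, 0, 0], [0, 0, -0.8, 0, 0, 0], [0, 0, -0.8, 0, 0, 0], [0, 0, -0.8, 0, 0, 0], [0, 0, -0.8, 0, 0, 0], [0, 0, -0.8, 0, 0, 0], [0, 0, -0.6, 0, 0, 0], [0, 0, 0, 0, 0, 0], [0, 0, 0, 0, 0, 0]]
  ]
}}

```text
time: 21.88
tool_pos: [550.3, 110.4, 198.7]
eef_rot: [0.001, 0.662, 0.75, 0.001]
wrist_force: [-0.5, -0.2, -0.4]
width: 85.2
finger_force: 0.0
```

```bash
python3 - <<'E'
from h import *
p=look(["round","stepped","block","billet"],("top","scene")); save(p,"s6.png",(250,120,460,300),3.3)
E
```

```text
top round 0.96 z 73.2 xy [536.8 205.3] box xs [ -0.2 125.7] [59.4 59. ] 46.3
top stepped 0.96 z 78.6 xy [562.4  13. ] box xs [  0.7 -68.3] [39.8 39.2] 1.4
top stepped 0.94 z 72.3 xy [707.7  32.1] box xs [147.2 -67.8] [40.1 40.3] 65.5
top block 0.9 z 67.3 xy [574.1 -47.2] box xs [   4.7 -129.5] [59.6 59.7] 7.1
top billet 0.9 z 65.6 xy [514.5 105.2] box xs [-35.1  29.2] [123.3 120.1] 7.0
scene round 0.63 z 72.0 xy [537.3 206.5] box xs [  0.4 126.8] [58.7 59.4] 48.0
scene stepped 0.92 z 71.1 xy [707.8  32.3] box xs [147.4 -67.7] [39.7 40.4] 85.5
scene stepped 0.81 z 77.4 xy [564.   12.9] box xs [  2.2 -68.6] [38.8 39.4] 53.0
scene block 0.45 z 86.2 xy [ 711.7 -321.8] box xs [ 106.3 -419.4] [58.6 58.9] 72.2
scene billet 0.8 z 57.8 xy [ 372.7 -224.9] box xs [-217.7 -280.2] [ 58.  121.1] 10.5
scene billet 0.73 z 63.9 xy [550.1 100.3] box xs [-0.4 19.8] [ 57.3 142.3] 7.4
```

View pics/s6.png

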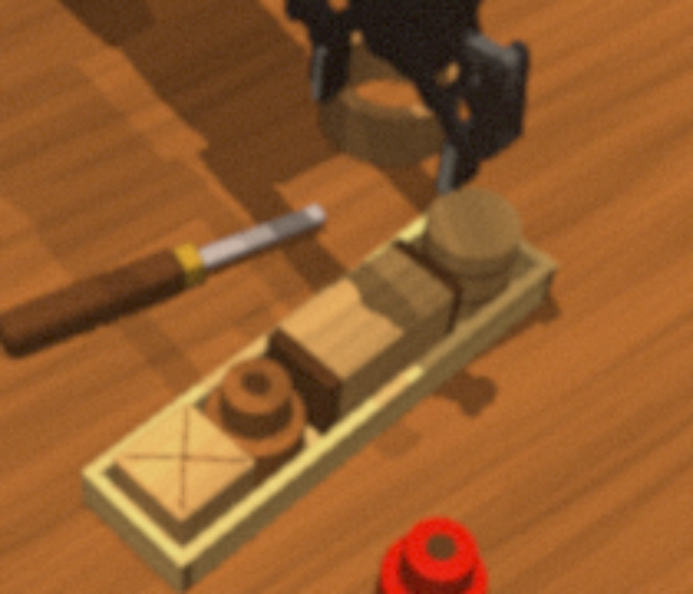

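The billet (crop about (365,310)) lies flat in the gap with its top at about 62 mm. All three pieces stand upright and the gripper is clear.

```bash
python3 -c "
from bench import order
print(order.finish_job())"
```

```text
the job is handed in; nothing more can be done
None
```

The job is handed in, though no verdict came back: the last pictures show the billet flat on the box floor in the opened gap, the stepped, block and round pieces upright, and the gripper clear, at about 22 s of the 56 s allowed.

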